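# Start the hub nut on a cake turntable

### The job

The cake turntable's plate has been put back and its orange flange nut must be started on the stud again. Pick up the nut, set it gently on the stud flange down, back it off anticlockwise (seen from above) with little force until its thread drops in, then turn it about a quarter turn clockwise so that it is well caught, and let go. Never force it, and leave the jar, the cutter and the spatula where they are.

Things in the scene. Friction and masses are not known exactly. Their poses are not given: they have to be found in the camera images.
- nut: Loose orange plastic hex nut with a round flange, 90 g, standing flange down. Hex 46 mm across flats, 53 across corners; flange 64 mm across, 6 mm thick; 36 mm high overall, so the flats stand 6 to 36 mm above the underside. Open through, 32 mm bore. Origin: on the axis at the flange's underside, z up. The x axis is square to one pair of flats; the other pairs lie at 60 and 120 deg.
- nut_lugs (a point): Point on the nut's axis, 8 mm above its underside, level with the undersides of the three white lugs in its bore that are its thread: each 4 mm wide, 3 mm thick, reaching in to a 21 mm circle, one at the nut's own +x, the others 120 deg on. In the stud's thread the nut has about 2 mm of axial and 1 mm of sideways play. Axes as the nut's.
- turntable: Cake turntable, bearing locked, foot fixed to the worktop: white round plate 250 mm across, its top 60 mm above the worktop, a fixed upright steel stud in its middle with a right-hand three-start thread. Origin: centre of the foot on the worktop, z up. How the thread lies about the axis differs every time and does not follow the turntable's yaw. Over 25 N between nut and stud is forcing it.
- stud_tip (a point): On the stud's axis, the end of its 19 mm smooth pilot, 51 mm above the plate; the last 6 mm taper to 9 mm. The crown lies 21 mm lower. From an entry, clockwise turning runs the lugs down the thread, 9 mm per 100 deg; after about 150 deg the flange would meet the plate. The nut follows by its own weight if the jaws hold it only loosely.
- stud_crown (a point): On the stud's axis, level with the flat thread crown (29 mm across), 30 mm above the plate. Nut underside below this point: 7 mm with its lugs on the crown, 4 on the teeth, 13 to 16 just dropped in, 21 to 24 after a quarter turn, 30 with the flange on the plate. Crown: three entries, 46 deg wide, 120 deg apart, and brass teeth (see stud_tooth).
- stud_tooth (a point): On the stud's axis, level with the tops of three brass guard teeth, 3 mm above the crown, 8 deg wide, one just anticlockwise of each entry. Lugs coming clockwise over the crown butt on them; lugs coming anticlockwise fall about 8 mm into the entry and stop at the tooth. A nut set down on the teeth first drops only 3 mm when backed off: go on, up to 150 deg in all. It may by luck fall straight in.
- jar: Bystander: small closed jar with red cap, 52 mm across, 75 mm high; origin under its centre.
- cutter: Bystander: round steel pastry cutter, a ring 60 mm across, 45 mm high; origin under its centre.
- spatula: Bystander: spatula, 260 mm long, black handle, lying flat; origin under its middle, x along its length.
There are look-alikes about, which are no part of the job. Leave any blue, green or purple look-alike of the nut alone.

How it is judged:
By the outcome, as a careful person would: the job done as asked, in the order asked, and still so for the second after the job is handed in, with the robot touching nothing.
It also fails if it takes over 67 s, if anything falls off the work surface, if the arm or the gripper's body presses on something with over 40 N, if the wrist force passes 120 N, or if a joint passes its speed limit or range.

### The arm

A 6-joint arm with a two-finger parallel gripper is mounted at the origin on the work surface. World frame = base frame: x ahead of the robot, y to its left, z up, the work surface at z = 0. Lengths are in mm, angles in degrees, forces in N, time in s.
With the tool pointing down it reaches from about 325 to 775 mm from the base axis. Payload 5.5 kg.
Tool frame: the origin (TCP) lies midway between the tips of the shut fingers; the grasp point (between the pads) lies ctrl.tcp_to_grasp behind it (ctrl.tcp_to_grasp is the distance from the TCP to the grasp point, in mm); x points along the fingers, y is the direction in which the jaws open and shut, and the axes are right-handed (so a half turn about x gives the same grasp; the last joint's range is limited). The gripper opens to 85 mm and grips with 20 to 120 N. Pads are 22 mm wide; open, the fingers measure 114 mm over their backs; the gripper's body (76 mm by 85 mm) begins 54 mm behind the grasp point. The pads swing forward as they close: fully open they stand 13 mm farther back than shut.
Start: joints at [62.813, 5.22, 70.514, -0, 104.267, -3.249], TCP at [243.456, 548.402, 200.375] pointing down, gripper open.
Joint ranges: [-164.24, 164.24], [-49.07, 125.15], [9.68, 141.18], [-86.29, 266.29], [3.28, 154.24], [-151.56, 151.56]. Speed limits (degrees/s): [147.25, 147.25, 172.46, 180, 180, 180].

### API

Orientations are given as a 3x3 rotation matrix whose columns are the frame's x, y, z axes.
In Python, from cell import ctrl, optics gives the robot as it stands.
- The arm moves only by the tool step_arm, never from a script. Its argument "steps" is a list of rows, each a list of 5 numbers: the finger opening in mm, from 0 to 85.4, then the shift along the tool's x, y, z in mm, then the turn about the tool's x in degrees. In form: [[gripper, x, y, z, roll], ...]. A call has 1 to 20 rows; each row shifts and turns the commanded pose from where the row before left it, along the tool's axes as they then stand; what a row does not reach is not made up. A row lasts 1/12 s, in which the tool goes at most 41.7 mm and 7.16 degrees, less where a joint would pass 70% of its speed; a pose out of reach is approached as far as the arm can. A call with a gripper value outside its range is refused whole. The fingers move at their own pace and stop on an object; "grip_force" is the grip in N (left out, the last holds). Time passes only in rows, so rows that do not move let the fingers close. It gives the time, the measured TCP pose, the force and the opening at its end, in the units of the state.
- ctrl.get_obs(): the state, without advancing time (a new reading comes with each control period).
- optics.get_image(name): name is "side" or "top" or "wrist"; returns (picture, depth): 384x512x3 uint8, red, green, blue; 384x512 float32, mm along the optical axis (not along the pixel's ray), 0 where there is no reading.
- optics.get_calibration(name): a dict with "K" (3x3 intrinsics, pixels), "R" (3x3) and "t" (3): a world point X has camera coordinates R X + t. Camera axes: x right, y down, z forward; pixel columns grow to the right and rows downward; lengths in mm; the calibration is good to about 2 mm. A picture is of the moment at which its call begins: read the wrist's pose just before it. get_calibration takes no time and is no camera call; for the wrist camera it gives the pose at the moment of the call.
- ctrl.sign_off(): hands the job in, once; it reports no verdict.
The state is a dict: "time_s": time; "q": joint angles; "qvel": joint speeds; "effort": joint torques, N m; "eef_pos": TCP position; "tool_rot": TCP orientation; "ft_force": force on the tool from outside, world axes, zero at the start; "moment": the same for the moment, N m; "gripper_width": finger opening in mm.
Only numpy, scipy, OpenCV 4.12 (cv2) and the standard library are available. Lean on these libraries where they do the work, as an engineer would, in place of code of your own. Each camera call takes 0.05 s, during which the arm holds its last target. There are 200 camera calls.

## Working session

There is one attempt and no reset: what is moved stays moved. The work goes in short steps, Python scripts to look and compute and a tool call to move; the robot and the scene stay as the last step left them, time stands still between calls to the robot, and variables do not carry over. Pictures are saved under pics/ and viewed, about 8 in all and at most 12, crops included, and the job is handed in when it is done.

Besides the shell and the picture viewer there is one more tool, called after "Call:" as name([rows], argument=value, ...), one row to a line, values as JSON. step_arm: Moves the arm, as the interface text tells. Its arguments: {"type":"object","properties":{"steps":{"type":"array"},"grip_force":{"type":"number"}},"required":["steps"]}

```bash
mkdir -p pics
cat > h.py <<'E'
import numpy as np, cv2
from cell import ctrl, optics
def shot(n):
    c=optics.get_calibration(n); im,d=optics.get_image(n); return im,d,c
def world(c,u,v,z):  # ray through pixel onto plane z
    K,R,t=[np.array(c[k],float) for k in 'KRt']; t=t.ravel()
    r=R.T@np.linalg.solve(K,[u,v,1]); o=-R.T@t
    return o+r*(z-o[2])/r[2]
def cloud(c,d):
    K,R,t=[np.array(c[k],float) for k in 'KRt']; t=t.ravel()
    v,u=np.indices(d.shape); P=np.stack([(u-K[0,2])/K[0,0]*d,(v-K[1,2])/K[1,1]*d,d],-1)
    return (P-t)@R
def save(im,n): cv2.imwrite('pics/'+n,cv2.cvtColor(im,cv2.COLOR_RGB2BGR))
def orange(im):
    h=cv2.cvtColor(im,cv2.COLOR_RGB2HSV); return cv2.inRange(h,(5,130,90),(22,255,255))
E
python3 - <<'E'
from h import *
o=ctrl.get_obs();print(o['time_s'],o['eef_pos'],o['tool_rot'],ctrl.tcp_to_grasp,o['gripper_width'])
for n in('top','side'):
    im,d,c=shot(n);save(im,n+'1.png');P=cloud(c,d)
    m=orange(im);k,l,s,ce=cv2.connectedComponentsWithStats(m)
    for i in range(1,k):
        if s[i,4]>40:
            p=P[(l==i)&(d>0)];print(n,s[i],ce[i],np.median(p,0),p.max(0))
    if n=='top': np.set_printoptions(suppress=True);print(c)
E
```

```text
0.0 [243.27420156 548.0883598  199.20921688] [[-9.50215798e-04  4.05711373e-01  9.14000754e-01]
 [-1.75554832e-03  9.13999082e-01 -4.05712455e-01]
 [-9.99998008e-01 -1.99008687e-03 -1.56250450e-04]] 18.700000000000003 85.68740587573986
top [  73   74   46   41 1108] [96.45306859 94.88898917] [869.96913019 319.7211364   58.27037494] [1252.35516787  718.47166184   73.49716074]
top [ 353  104   50   59 1829] [377.39420448 133.03881903] [ 746.39073552 -487.21194226   85.04181501] [ 830.49919614 -419.49125785   92.04995786]
top [  0 132  22  23 411] [ 10.24817518 142.95620438] [733.72305773 567.10265191  61.10999148] [768.90173266 603.79520902  73.17585516]
top [313 199  21  20 242] [322.54958678 208.40082645] [ 534.21371224 -335.4014903    20.53368824] [ 562.29235835 -312.10758205   39.149051  ]
{'K': array([[353.03316259,   0.        , 262.00006584],
       [  0.        , 353.03316259, 190.42214043],
       [  0.        ,   0.        ,   1.        ]]), 'R': array([[-0.01347842, -0.99983848,  0.01188877],
       [-0.9986452 ,  0.01286279, -0.05042144],
       [ 0.05026037, -0.01255226, -
[... 359 characters left out ...]
43   55   65 2034] [19.30334317 75.04965585] [110.81181805 733.7295056   18.68904635] [209.17107048 983.31453746  70.91117769]
side [247  60  34  31 723] [262.38312586  73.77316736] [862.24381082 307.29273449  55.02910613] [1350.81245785 1098.73871276   73.05292026]
side [ 343  231   72   66 2431] [378.4903332  263.15466886] [ 742.77888636 -489.27919496   86.59097691] [ 850.29441883 -381.92174075   92.69839786]
side [258 253  25  27 458] [270.31877729 266.84934498] [ 528.56358543 -347.5255588    20.67198482] [ 563.74134005 -299.12033666   41.26907611]
side [306 353  49  31 660] [330.18939394 373.3530303 ] [ 525.51458042 -630.57131802    1.94613778] [ 557.36416971 -588.36880741   10.76363927]
```

View pics/top1.png

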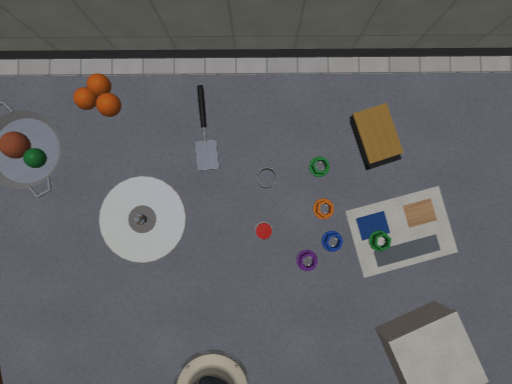

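View pics/side1.png

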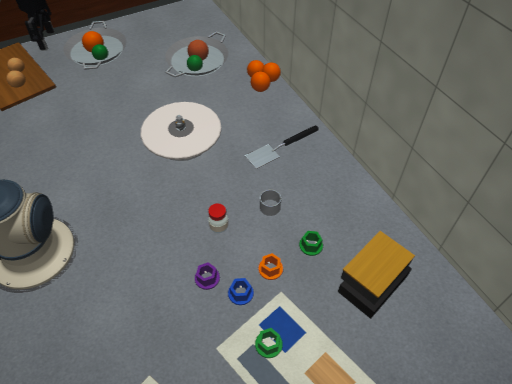

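The top view shows the orange nut at (324,209), blue at (332,241), purple at (307,260), green at (319,166), the stud at (141,219), the jar at (264,231) and the cutter at (266,178). The side view agrees.

Run:
```python
from h import *
np.set_printoptions(suppress=True,precision=1)
im=cv2.cvtColor(cv2.imread('pics/top1.png'),cv2.COLOR_BGR2RGB);c=optics.get_calibration('top')
w=((im.min(2)>170)*255).astype('uint8');k,l,s,ce=cv2.connectedComponentsWithStats(w)
for i in range(1,k):
    if s[i,4]>2000:
        co=max(cv2.findContours((l==i).astype('uint8'),0,1)[0],key=cv2.contourArea)
        e=cv2.fitEllipse(cv2.convexHull(co));print('ell',e,world(c,*e[0],60),np.mean(e[1])/353*990)
m=orange(im);k,l,s,ce=cv2.connectedComponentsWithStats(m)
for i in range(1,k):
    if abs(ce[i]-[322,208]).max()<6:
        co=max(cv2.findContours((l==i).astype('uint8'),0,1)[0],key=cv2.contourArea);e=cv2.fitEllipse(co)
        print('nut',e,world(c,*e[0],10),'d',np.mean(e[1])/353*1030)
for n,p,z in(('jar',(264,231),75),('cut',(266,178),45),('blue',(332,241),20),('purple',(307,260),20),('green',(319,166),20)):print(n,world(c,*p,z))
o=ctrl.get_obs();W=optics.get_calibration('wrist');print('wrist cam pos',-W['R'].T@np.ravel(W['t'])-o['eef_pos'],W['R'],W['K'])
```

```text
nut ((323.05084228515625, 208.37911987304688), (19.488752365112305, 19.870637893676758), 124.48738098144531) [ 533.4 -340.9   10. ] d 57.42233989596704
jar [ 471.9 -159.9   75. ]
cut [ 624.9 -168.4   45. ]
blue [ 435.7 -363.7   20. ]
purple [ 380.5 -287.7   20. ]
green [ 661.4 -329.6   20. ]
wrist cam pos [-62.9  27.6 173.6] [[ 0.4  0.9 -0. ]
 [ 0.9 -0.4  0.3]
 [ 0.2 -0.1 -1. ]] [[285.    0.  258.4]
 [  0.  285.  187.9]
 [  0.    0.    1. ]]
```

Call:
step_arm([
  [85,0,-30.2,27.2,0],
  [85,0,-30.2,27.2,0],
  [85,0,-30.2,27.2,0],
  [85,0,-30.2,27.2,0],
  [85,0,-30.2,27.2,0],
  [85,0,-30.2,27.2,0],
  [85,0,-30.2,27.2,0],
  [85,0,-30.2,27.2,0],
  [85,0,-30.2,27.2,0],
  [85,0,-30.2,27.2,0],
  [85,0,-30.2,27.2,0],
  [85,0,-30.2,27.2,0],
  [85,0,-30.2,27.2,0],
  [85,0,-30.2,27.2,0],
  [85,0,-30.2,27.2,0],
  [85,0,-30.2,27.2,0],
  [85,0,-30.2,27.2,0],
  [85,0,-30.2,27.2,0],
  [85,0,-30.2,27.2,0],
  [85,0,-30.2,27.2,0],
])

```text
time_s: 1.77
eef_pos: [495.6, -226.5, 199.8]
tool_rot: [[-0.0, 0.406, 0.914], [0.0, 0.914, -0.406], [-1.0, 0.0, -0.001]]
ft_force: [0.3, 0.2, 1.3]
gripper_width: 85.0
```

Call:
step_arm([
  [85,10,-30,27,0],
  [85,20,-30,27,0],
  [85,30,-30,27,0],
  [85,20,0,0,0],
  [85,0,0,0,0],
  [85,0,0,0,0],
])

```text
time_s: 2.27
eef_pos: [529.1, -329.4, 124.9]
tool_rot: [[-0.004, 0.406, 0.914], [0.003, 0.914, -0.406], [-1.0, 0.001, -0.005]]
ft_force: [-0.7, 0.6, 0.8]
gripper_width: 85.2
```

Run:
```python
from h import *
np.set_printoptions(suppress=True,precision=2)
o=ctrl.get_obs();print(o['time_s'],o['eef_pos'],o['q'],o['ft_force'],o['tool_rot'][:,1])
im,d,c=shot('wrist');save(im,'w1.png')
t,_,ct=shot('top')
m=orange(im);k,l,s,ce=cv2.connectedComponentsWithStats(m)
for i in range(1,k):
    if s[i,4]>200:
        P=cloud(c,d)[(l==i)&(d>0)];print(s[i],ce[i],np.median(P,0),P[:,2].max())
        for z0,z1 in((-3,10),(30,42)):
            Q=P[(P[:,2]>z0)&(P[:,2]<z1)];
            if len(Q)>20: print(z0,len(Q),cv2.minEnclosingCircle(Q[:,:2].astype('float32')))
        Q=P[(P[:,2]>32)&(P[:,2]<42)][:,:2].astype('float32')
        if len(Q)>20:
            best=[]
            cc=np.array(cv2.minEnclosingCircle(Q)[0])
            for a in range(0,60,2):
                r=[]
                for b in(0,60,120):
                    n=np.array([np.cos(np.radians(a+b)),np.sin(np.radians(a+b))]);x=Q@n;r.append(np.percentile(x,99)-np.percentile(x,1))
                best.append((np.mean(r),a))
            print(sorted(best)[:4],sorted(best)[-2:])
# stud in top
g=cv2.resize(t[170:270,95:195],(600,600),interpolation=cv2.INTER_CUBIC);save(g,'topstud.png')
```

```text
2.2667 [ 529.05 -329.39  124.95] [ -35.04    8.94   74.12    0.02   97.21 -101.08] [-0.72  0.63  0.79] [0.41 0.91 0.  ]
[ 220  154   59   62 2220] [249.03 182.62] [ 525.76 -338.94   30.53] 38.333488725370714
-3 732 ((535.1965942382812, -343.7436828613281), 35.180355072021484)
30 1117 ((531.5772705078125, -341.7843017578125), 26.33715057373047)
[(np.float64(45.4535474026902), 26), (np.float64(45.45951439088143), 24), (np.float64(45.517968316825396), 22), (np.float64(45.648911370308305), 28)] [(np.float64(48.58301128717449), 56), (np.float64(48.63023344180177), 54)]
```

View pics/w1.png

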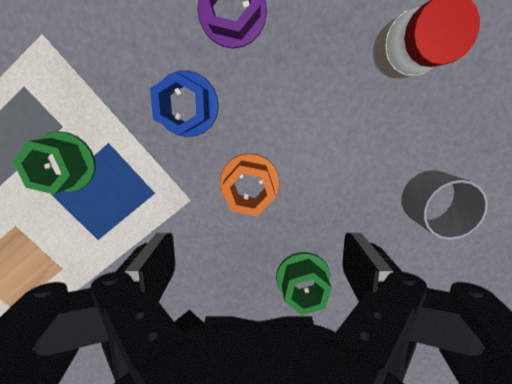

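Call:
step_arm([
  [85,0,-10.3,7.9,0],
  [85,0,0,0,6.8],
  [85,0,0,0,6.8],
  [85,0,0,0,6.8],
  [85,0,0,0,6.8],
  [85,0,0,0,6.8],
  [85,0,0,0,6.8],
  [85,0,0,0,6.8],
  [85,0,0,0,6.8],
  [85,5,0,0,6.8],
  [85,5,0,0,6.8],
  [85,5,0,0,6.8],
  [85,5,0,0,6.8],
  [85,5,0,0,6.8],
  [85,5,0,0,6.8],
  [85,10,0,0,6.3],
  [85,0,0,0,0],
  [85,0,0,0,0],
])

```text
time_s: 3.87
eef_pos: [533.7, -342.1, 89.2]
tool_rot: [[0.002, 0.817, -0.576], [-0.001, -0.576, -0.817], [-1.0, 0.003, -0.0]]
ft_force: [0.8, -0.2, 0.2]
gripper_width: 85.1
```

```bash
cat > nutfit.py <<'E'
from h import *
def fit(z0):  # nut underside height: hex-top ring centre & flat angle from depth
    im,d,c=shot('wrist'); m=orange(im); P=cloud(c,d)
    k,l,s,ce=cv2.connectedComponentsWithStats(m); i=1+np.argmax(s[1:,4])
    rim=(P[...,2]>z0+33)&(P[...,2]<z0+42)&(l==i)
    co=max(cv2.findContours(rim.astype('uint8'),0,1)[0],key=cv2.contourArea)[:,0]
    Q=np.array([world(c,u,v,z0+36)[:2] for u,v in co]).astype('float32')
    best=min((sum(np.ptp(Q@np.array([np.cos(t),np.sin(t)])) for t in np.radians([a,a+60,a+120]))/3,a) for a in np.arange(0,60,1.))
    return im,cv2.minEnclosingCircle(Q),best,P[l==i][:,2].max()
E
python3 - <<'E'
from nutfit import *
np.set_printoptions(suppress=True,precision=2)
o=ctrl.get_obs();print(o['time_s'],o['eef_pos'],o['q'],o['tool_rot'][:,1],o['tool_rot'][:,0])
r=fit(0);print(r[1:]);save(r[0],'w2.png')
E
```

```text
3.8667 [ 533.68 -342.07   89.16] [-35.74  10.62  75.88   0.    93.35  -0.55] [ 0.82 -0.58  0.  ] [ 0. -0. -1.]
(((532.2757568359375, -341.6081848144531), 26.3568172454834), (np.float64(46.33923957027745), np.float64(24.0)), np.float64(262.7493383927806))
```

View pics/w2.png

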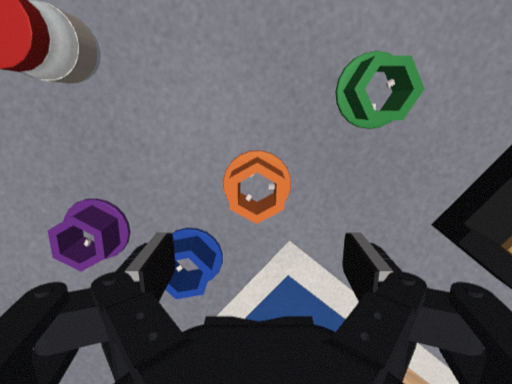

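Call:
step_arm([
  [85,20,-1,0,0],
  [85,20,0,0,0],
  [85,20,0,0,0],
  [85,14,0,0,0],
  [85,10,0,0,0],
  [85,0,0,0,0],
  [60,0,0,0,0],
  [50,0,0,0,0],
  [40,0,0,0,0],
  [40,0,0,0,0],
  [40,0,0,0,0],
  [40,0,0,0,0],
  [40,0,0,0,0],
  [40,0,0,0,0],
], grip_force=30)

```text
time_s: 5.08
eef_pos: [532.5, -342.3, 3.6]
tool_rot: [[0.001, 0.815, -0.58], [-0.001, -0.58, -0.815], [-1.0, 0.001, 0.0]]
ft_force: [-0.3, -0.2, 3.2]
gripper_width: 40.2
```

Run:
```python
from h import *
o=ctrl.get_obs();print(o['gripper_width'],o['ft_force'],o['effort'])
im,d,c=shot('wrist');s,_,cs=shot('side')
save(np.hstack([im[100:],cv2.resize(s[220:320,220:320],(284,284))]),'w3.png')
```

```text
40.19502195269894 [-0.30817407 -0.21341232  3.17034822] [ 1.44711131e-02 -4.88837993e+01 -3.91528630e+01  9.17963072e-03
 -7.28224567e-02  2.40516993e-04]
```

View pics/w3.png

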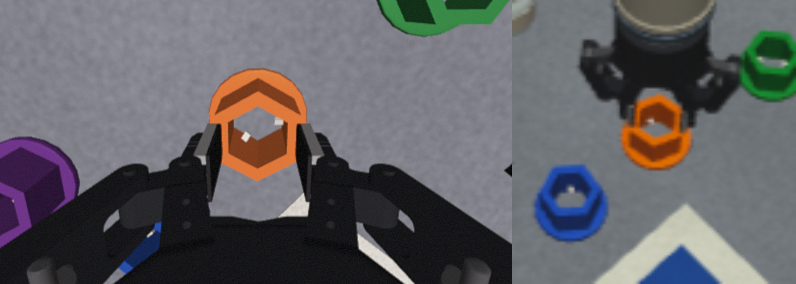

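Run:
```python
from nutfit import *
np.set_printoptions(suppress=True,precision=1)
o=ctrl.get_obs();R=o['tool_rot'];p=o['eef_pos']
r=fit(0);print(r[1:],p,R.T@(np.array([*r[1][0],36])-p))
im,d,c=shot('wrist');P=(cloud(c,d)-p)@R
for v in (225,235,245,255,265,275,285):
    print(v,[ (u,*np.round(P[v,u],0)) for u in range(204,222,4)],'|',[ (u,*np.round(P[v,u],0)) for u in range(296,316,4)])
```

```text
(((532.3170776367188, -341.56927490234375), 26.59322166442871), (np.float64(48.1365363615231), np.float64(24.0)), np.float64(177.25871322643548)) [ 532.5 -342.3    3.7] [-32.3  -0.6  -0.5]
225 [(204, np.float64(4.0), np.float64(-37.0), np.float64(8.0)), (208, np.float64(-39.0), np.float64(-26.0), np.float64(-10.0)), (212, np.float64(-39.0), np.float64(-24.0), np.float64(-10.0)), (216, np.float64(-39.0), np.float64(-22.0), np.float64(-10.0)), (220, np.float64(-36.0), np.float64(-20.0), np.float64(-9.0))] | [(296, np.float64(-33.0), np.float64(20.0), np.float64(-8.0)), (300, np.float64(-40.0), np.float64(21.0), np.float64(-11.0)), (304, np.float64(-40.0), np.float64(23.0), np.float64(-11.0)), (308, np.float64(-39.0), np.float64(25.0), np.float64(-10.0)), (312, np.float64(3.0), np.float64(36.0), np.float64(8.0))]
235 [(204, np.float64(-50.0), np.float64(-26.0), np.float64(-10.0)), (208, np.float64(-51.0), np.float64(-24.0), np.float64(-10.0)), (212, np.float64(-51.0), np.float64(-22.0), np.float64(-10.0)), (216, np.float64(-50.0), np.float64(-20.0), np.float64(-10.0)), (220, np.float64(
[... 2809 characters left out ...]
float64(-2.0)), (312, np.float64(-73.0), np.float64(21.0), np.float64(-3.0))]
285 [(204, np.float64(-98.0), np.float64(-17.0), np.float64(-16.0)), (208, np.float64(-70.0), np.float64(-21.0), np.float64(3.0)), (212, np.float64(-67.0), np.float64(-20.0), np.float64(6.0)), (216, np.float64(4.0), np.float64(-30.0), np.float64(54.0)), (220, np.float64(3.0), np.float64(-27.0), np.float64(54.0))] | [(296, np.float64(3.0), np.float64(27.0), np.float64(54.0)), (300, np.float64(3.0), np.float64(30.0), np.float64(54.0)), (304, np.float64(-65.0), np.float64(20.0), np.float64(7.0)), (308, np.float64(-70.0), np.float64(20.0), np.float64(3.0)), (312, np.float64(-99.0), np.float64(16.0), np.float64(-16.0))]
```

Run:
```python
from h import *
np.set_printoptions(suppress=True,precision=1)
o=ctrl.get_obs();R=o['tool_rot'];p=o['eef_pos'];print(o['time_s'],p)
im,d,c=shot('side');P=(cloud(c,d)-p)@R
for v in range(250,272,3): print(v,[(u,*np.round(P[v,u]).astype(int),int(im[v,u].max())) for u in (255,257,259,261,263,279,281,283,285,287)])
save(cv2.resize(im[225:300,225:325],(800,600),interpolation=cv2.INTER_CUBIC),'s4.png')
```

```text
5.2833 [ 532.5 -342.3    3.6]
250 [(255, np.int64(-89), np.int64(-40), np.int64(2), 38), (257, np.int64(-89), np.int64(-35), np.int64(2), 39), (259, np.int64(-85), np.int64(-31), np.int64(-1), 31), (261, np.int64(-116), np.int64(-24), np.int64(16), 25), (263, np.int64(-122), np.int64(-19), np.int64(19), 28), (279, np.int64(-127), np.int64(18), np.int64(18), 26), (281, np.int64(-124), np.int64(23), np.int64(15), 30), (283, np.int64(-106), np.int64(27), np.int64(4), 30), (285, np.int64(-85), np.int64(32), np.int64(-9), 43), (287, np.int64(3), np.int64(37), np.int64(-62), 74)]
253 [(255, np.int64(-82), np.int64(-40), np.int64(7), 28), (257, np.int64(-82), np.int64(-35), np.int64(6), 26), (259, np.int64(-93), np.int64(-29), np.int64(12), 27), (261, np.int64(-101), np.int64(-24), np.int64(16), 27), (263, np.int64(-102), np.int64(-19), np.int64(16), 27), (279, np.int64(-111), np.int64(19), np.int64(16), 25), (281, np.int64(-111), np.int64(23), np.int64(15), 25), (283, np.int64(-102), np.int64(28), np.int64(9), 29), (285, np.int64(-86), np.int64(33), np.int64(0), 35), (287, np.int64(-88), n
[... 2610 characters left out ...]
283, np.int64(1), np.int64(31), np.int64(-6), 134), (285, np.int64(6), np.int64(36), np.int64(-10), 122), (287, np.int64(1), np.int64(42), np.int64(-7), 125)]
271 [(255, np.int64(6), np.int64(-40), np.int64(9), 124), (257, np.int64(2), np.int64(-34), np.int64(10), 127), (259, np.int64(-1), np.int64(-29), np.int64(11), 188), (261, np.int64(-1), np.int64(-24), np.int64(10), 155), (263, np.int64(-9), np.int64(-18), np.int64(14), 110), (279, np.int64(-15), np.int64(22), np.int64(12), 175), (281, np.int64(-2), np.int64(27), np.int64(5), 215), (283, np.int64(-2), np.int64(32), np.int64(4), 102), (285, np.int64(4), np.int64(37), np.int64(0), 120), (287, np.int64(0), np.int64(42), np.int64(1), 118)]
```

View pics/s4.png

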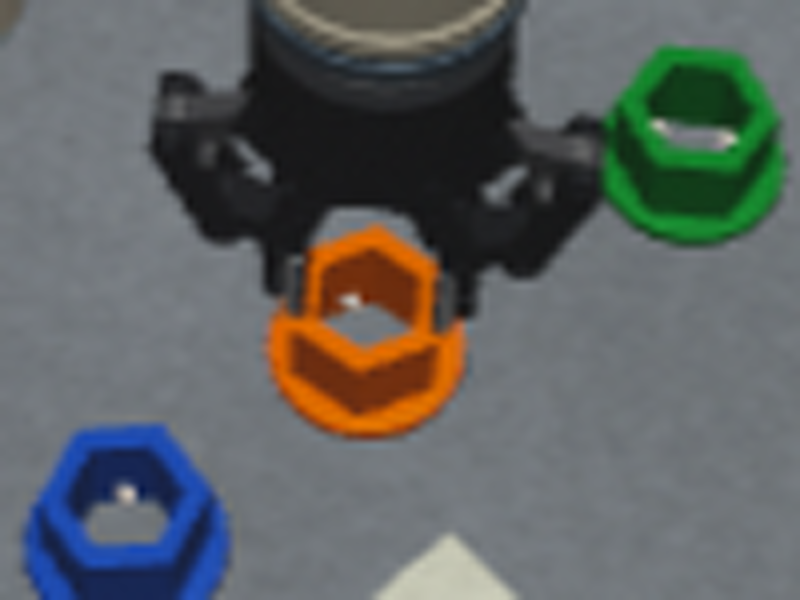

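Both views show that the fingertips end about 38 mm behind the stated TCP at this opening. They closed above the nut without touching it. I'll reopen and go lower, watching the force.

Call:
step_arm([
  [85,0,0,0,0],
  [85,0,0,0,0],
  [85,0,0,0,0],
  [85,0,0,0,0],
  [85,0,0,0,0],
  [85,0,0,0,0],
  [85,0,0,0,0],
  [85,5,0,0,0],
  [85,5,0,0,0],
  [85,5,0,0,0],
  [85,0,0,0,0],
])

```text
time_s: 6.25
eef_pos: [531.3, -341.4, -14.1]
tool_rot: [[-0.002, 0.815, -0.58], [0.002, -0.58, -0.815], [-1.0, -0.003, -0.0]]
ft_force: [-0.2, -0.0, -1.6]
gripper_width: 85.1
```

Call:
step_arm([
  [85,6,0,0,0],
  [85,6,0,0,0],
  [75,0,0,0,0],
  [60,0,0,0,0],
  [44,0,0,0,0],
  [40,0,0,0,0],
  [40,0,0,0,0],
  [40,0,0,0,0],
  [40,0,0,0,0],
  [40,0,0,0,0],
], grip_force=30)

```text
time_s: 7.08
eef_pos: [532.5, -342.2, -23.6]
tool_rot: [[0.001, 0.815, -0.58], [-0.0, -0.58, -0.815], [-1.0, 0.001, 0.0]]
ft_force: [0.2, -0.5, 1.4]
gripper_width: 45.9
```

Run:
```python
from h import *
np.set_printoptions(suppress=True,precision=1)
o=ctrl.get_obs();R=o['tool_rot'];p=o['eef_pos'];print(o['time_s'],p,o['ft_force'],o['gripper_width'])
im,d,c=shot('wrist');P=(cloud(c,d)-p)@R
# lowest pad points: front edge -12<z<-8, 22<|y|<30
for s in(-1,1):
    q=P[(d>0)&(abs(P[...,2]+10)<2.5)&(s*P[...,1]>22)&(s*P[...,1]<30)&(im.max(2)<120)];print(s,len(q),np.sort(q[:,0])[-8:])
```

```text
7.0833 [ 532.5 -342.2  -23.6] [ 0.2 -0.5  1.4] 45.89238304494534
-1 1515 [-39.5 -39.4 -39.4 -39.1 -39.1 -39.  -38.8 -38.5]
1 1550 [-39.6 -39.6 -39.6 -39.3 -38.9 -38.8 -38.8 -38.7]
```

Call:
step_arm([
  [40,-10,0,0,0],
  [40,-25,0,0,0],
  [40,-35,0,0,0],
  [40,-35,0,0,0],
  [40,-35,0,0,0],
  [40,-34,-10,-10,0],
  [40,0,-20,-22,0],
  [40,0,-27,-29,0],
  [40,0,-27,-29,0],
  [40,0,-27,-29,0],
  [40,0,-27,-29,0],
  [40,0,-27,-29,0],
  [40,0,-27,-29,0],
  [40,0,-27,-29,0],
  [40,0,-27,-29,0],
  [40,0,-27,-29,0],
  [40,0,-27,-29,0],
  [40,0,-23,-29,0],
  [40,0,0,0,0],
  [40,0,0,0,0],
])

```text
time_s: 8.8
eef_pos: [472.0, 132.9, 150.4]
tool_rot: [[0.0, 0.817, -0.576], [-0.0, -0.576, -0.817], [-1.0, 0.0, 0.0]]
ft_force: [-0.2, -0.7, -0.6]
gripper_width: 45.6
```

Run:
```python
from nutfit import *
np.set_printoptions(suppress=True,precision=2)
o=ctrl.get_obs();R=o['tool_rot'];p=o['eef_pos'];print(o['time_s'],p,o['q'],o['ft_force'],o['gripper_width'])
im,d,c=shot('wrist');save(im,'w5.png');P=cloud(c,d)
for z0,z1 in((103,116),(92,103),(84,94),(70,84)):
    m=(P[...,2]>z0)&(P[...,2]<z1)&(np.hypot(P[...,0]-513,P[...,1]-188)<40)&(d>0)
    if m.sum()>5: print(z0,m.sum(),P[m].mean(0),cv2.minEnclosingCircle(P[m][:,:2].astype('float32')),np.argwhere(m).mean(0)[::-1])
m=(abs(P[...,2]-60)<6)&(im.min(2)>150)
co=max(cv2.findContours(m.astype('uint8'),0,1)[0],key=cv2.contourArea)
print('plate',cv2.minEnclosingCircle(np.array([world(c,*q[0],60)[:2] for q in co]).astype('float32')))
```

```text
8.8 [472.03 132.87 150.45] [ 11.75 -12.03  92.14  -0.01  99.88  46.95] [-0.17 -0.71 -0.63] 45.55099957429192
103 535 [508.92 190.24 108.35] ((508.8555603027344, 190.27381896972656), 9.480033874511719) [254.36 107.24]
92 47 [509.08 190.32  93.31] ((508.89056396484375, 190.15380859375), 14.410652160644531) [254.7  106.98]
84 403 [509.16 190.29  89.64] ((508.95501708984375, 190.1745147705078), 14.510346412658691) [254.84 106.98]
70 128 [508.99 190.57  82.64] ((508.79412841796875, 190.2240447998047), 14.45171070098877) [254.57 106.84]
plate ((509.20501708984375, 190.36001586914062), 123.27604675292969)
```

View pics/w5.png

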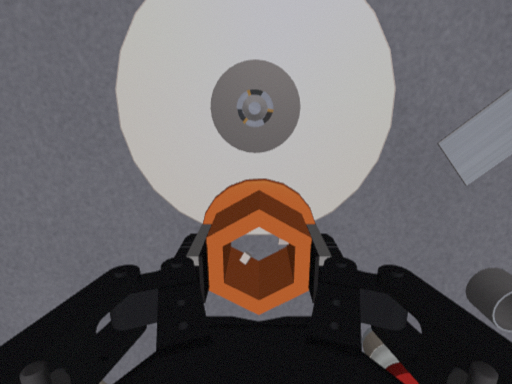

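Run:
```python
from nutfit import *
np.set_printoptions(suppress=True,precision=1)
o=ctrl.get_obs();R=o['tool_rot'];p=o['eef_pos']
r=fit(p[2]+23.6);print(r[1:],p,R.T@(np.array([*r[1][0],p[2]])-p))
im=r[0];c=optics.get_calibration('wrist');h=cv2.cvtColor(im,cv2.COLOR_RGB2HSV)
A={'brass':[], 'dark':[]}
for v in range(85,130):
  for u in range(232,278):
    w=world(c,u,v,92)[:2]-[508.9,190.3];rr=np.hypot(*w);a=np.degrees(np.arctan2(w[1],w[0]))%360
    if 10<rr<14.5:
        if h[v,u,1]>90 and 10<h[v,u,0]<32: A['brass'].append((round(a%120),rr.round(),round(a)))
        elif h[v,u,2]<75: A['dark'].append((round(a%120),rr.round(),round(a)))
for k in A: 
    a=[x[2] for x in A[k]];print(k,len(a),np.histogram(a,bins=np.arange(0,361,10))[0])
# lugs: bright low-saturation pixels inside nut bore, at z=underside+9.5
cx,cy=r[1][0]
L=[]
for v in range(190,300):
  for u in range(215,305):
    w=world(c,u,v,p[2]+23.6+9.5)[:2]-[cx,cy];rr=np.hypot(*w)
    if 10.5<rr<15.5 and h[v,u,1]<60 and h[v,u,2]>150:L.append((np.degrees(np.arctan2(w[1],w[0]))%360,u,v))
L=np.array(L);print('lug',np.histogram(L[:,0],bins=np.arange(0,361,10))[0])
```

```text
(((472.7845458984375, 132.22291564941406), 26.879682540893555), (np.float64(46.87944027710363), np.float64(24.0)), np.float64(323.93095174411974)) [472.3 131.5 150.3] [-0.  -0.1 -0.9]
brass 38 [ 0  0  0  0  0  0  2  9  0  0  0  0  0  0  0  0  0  0  0  6  8  0  0  0
  0  0  0  0  0  0  3 10  0  0  0  0]
dark 123 [ 0  0  6  9  9 10  6  0  0  0  0  0  0  0  0  3 10 10  9  7  0  0  0  0
  0  0  0 11 11 12 10  0  0  0  0  0]
lug [ 0  0  0  0  0  0  0  0  0  0  0  0  0  0  0  0  0  0  0  5 24 12  0  0
  0  0  0  0  0  0 10 15  0  0  0  0]
```

Stud axis is at (508.9,190.3). Entries span about 25–71° (mod 120), teeth sit near 75°, and the nut's lugs are now near 84.5°. Turning the nut +35° before setting it down puts the lugs on the plain crown.

Call:
step_arm([
  [40,0,0,0,-5],
  [40,0,0,0,-7],
  [40,0,0,0,-7],
  [40,0,0,0,-7],
  [40,0,0,0,-7],
  [40,0,0,0,-2.5],
  [40,0,10,-18.1,0],
  [40,0,16.1,-25,0],
  [40,0,10,-15,0],
  [40,15,0,0,0],
  [40,20,0,0,0],
  [40,12,0,0,0],
  [40,5,0,0,0],
  [40,0,0,0,0],
  [40,0,0,0,0],
  [40,0,0,0,0],
])

```text
time_s: 10.23
eef_pos: [509.3, 189.0, 99.4]
tool_rot: [[0.002, 1.0, 0.0], [0.001, 0.0, -1.0], [-1.0, 0.002, -0.001]]
ft_force: [-0.4, 0.6, -1.0]
gripper_width: 45.5
```

Run:
```python
from nutfit import *
np.set_printoptions(suppress=True,precision=2)
o=ctrl.get_obs();R=o['tool_rot'];p=o['eef_pos'];print(o['time_s'],p,R[:,1],o['ft_force'],o['gripper_width'])
im,d,c=shot('wrist');save(im,'w6.png');P=cloud(c,d)
r=fit(p[2]+23.6);print(r[1:3])
m=(P[...,2]>100)&(P[...,2]<116)&(np.hypot(P[...,0]-509,P[...,1]-190)<13)&(d>0)&(im[...,0].astype(int)-im[...,2]<30)
if m.sum()>5: print(m.sum(),P[m].mean(0),cv2.minEnclosingCircle(P[m][:,:2].astype('float32')))
```

```text
10.2333 [509.29 189.01  99.43] [1. 0. 0.] [-0.35  0.61 -1.03] 45.51319220467693
(((508.6231689453125, 189.40325927734375), 26.41691017150879), (np.float64(46.221591111391625), np.float64(0.0)))
29 [508.72 183.08 107.37] ((508.4195861816406, 183.25067138671875), 3.46929669380188)
```

View pics/w6.png

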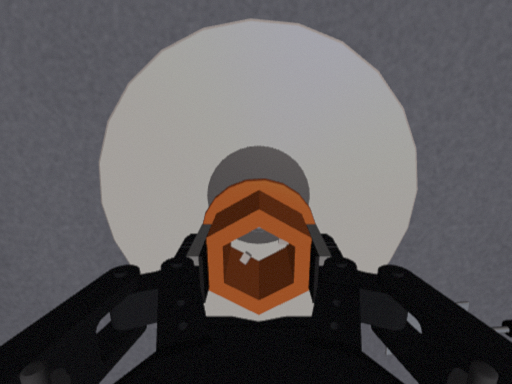

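Call:
step_arm([
  [40,0,0.3,-0.8,0],
  [40,6,0,0,0],
  [40,6,0,0,0],
  [40,6,0,0,0],
  [40,5,0,0,0],
  [40,4,0,0,0],
  [40,3,0,0,0],
  [40,2,0,0,0],
  [40,0,0,0,0],
  [40,0,0,0,0],
])

```text
time_s: 11.17
eef_pos: [509.0, 190.1, 66.1]
tool_rot: [[0.0, 1.0, 0.001], [0.0, 0.001, -1.0], [-1.0, 0.0, -0.0]]
ft_force: [0.3, -0.2, -1.0]
gripper_width: 45.3
```

Underside is at about 90 mm (crown contact expected at about 83), with no lateral force. I'll go down in small steps.

Call:
step_arm([
  [40,1,0,0,0],
  [40,1,0,0,0],
  [40,1,0,0,0],
  [40,1,0,0,0],
  [40,0.5,0,0,0],
  [40,0,0,0,0],
  [40,0,0,0,0],
])

```text
time_s: 11.75
eef_pos: [508.9, 190.1, 61.5]
tool_rot: [[-0.0, 1.0, 0.001], [-0.0, 0.001, -1.0], [-1.0, -0.0, 0.0]]
ft_force: [0.4, -0.6, -1.1]
gripper_width: 45.3
```

Call:
step_arm([
  [40,0.5,0,0,0],
  [40,0.5,0,0,0],
  [40,0,0,0,0],
  [40,0,0,0,0],
])

```text
time_s: 12.08
eef_pos: [508.9, 190.1, 60.5]
tool_rot: [[-0.0, 1.0, 0.001], [-0.0, 0.001, -1.0], [-1.0, -0.0, 0.0]]
ft_force: [-0.3, 0.4, -1.3]
gripper_width: 45.7
```

Call:
step_arm([
  [40,0.5,0,0,0],
  [40,0,0,0,0],
  [40,0,0,0,0],
])

```text
time_s: 12.33
eef_pos: [508.9, 190.1, 60.0]
tool_rot: [[-0.0, 1.0, 0.001], [-0.0, 0.001, -1.0], [-1.0, -0.0, 0.0]]
ft_force: [-0.3, -0.8, -0.0]
gripper_width: 45.4
```

Call:
step_arm([
  [40,0.5,0,0,0],
  [40,0,0,0,0],
  [40,0,0,0,0],
])

```text
time_s: 12.58
eef_pos: [508.9, 190.1, 59.5]
tool_rot: [[-0.0, 1.0, 0.001], [-0.0, 0.001, -1.0], [-1.0, -0.0, 0.0]]
ft_force: [0.9, -0.4, -0.3]
gripper_width: 45.5
```

Call:
step_arm([
  [40,0.4,0,0,0],
  [40,0,0,0,0],
  [40,0,0,0,0],
])

```text
time_s: 12.83
eef_pos: [508.9, 190.1, 59.1]
tool_rot: [[0.0, 1.0, 0.001], [0.0, 0.001, -1.0], [-1.0, 0.0, -0.0]]
ft_force: [-0.2, 0.3, -0.5]
gripper_width: 45.3
```

Call:
step_arm([
  [46.5,0.3,0,0,0],
  [47,0,0,0,0],
  [47.5,0,0,0,0],
  [47.5,0,0,0,0],
  [47.5,0,0,0,0],
], grip_force=20)

```text
time_s: 13.25
eef_pos: [509.0, 190.1, 58.9]
tool_rot: [[0.0, 1.0, 0.001], [0.0, 0.001, -1.0], [-1.0, 0.0, -0.0]]
ft_force: [0.3, -0.4, -1.0]
gripper_width: 47.0
```

```bash
cat > rim.py <<'E'
from h import *
# nut top height from depth, in the world, and angle of hex flats
def rim():
    o=ctrl.get_obs();im,d,c=shot('wrist');P=cloud(c,d);m=orange(im)>0
    m&=(d>0)&(np.hypot(P[...,0]-509,P[...,1]-190)<27)&(P[...,2]>95-20)
    z=P[m][:,2];h,e=np.histogram(z,bins=np.arange(75,130,.5));k=np.argmax(np.convolve(h,np.ones(4),'same'));zt=np.median(z[abs(z-e[k])<2])
    q=m&(abs(P[...,2]-zt)<3);co=max(cv2.findContours(q.astype('uint8'),0,1)[0],key=cv2.contourArea)[:,0]
    Q=np.array([world(c,u,v,zt)[:2] for u,v in co])
    b=min((sum(np.ptp(Q@np.array([np.cos(t),np.sin(t)])) for t in np.radians([a,a+60,a+120]))/3,a) for a in np.arange(0,60,1.))
    R=o['tool_rot'];print('t%.2f'%o['time_s'],'tcp',np.round(o['eef_pos'],1),'yaw %.1f'%np.degrees(np.arctan2(R[1,1],R[0,1])),'F',np.round(o['ft_force'],1),'w %.1f'%o['gripper_width'],'M',np.round(o['moment'],2))
    print('nut top %.1f under %.1f'%(zt,zt-36),'flats %.0f (w %.1f)'%(b[1],b[0]),'ctr',np.round(cv2.minEnclosingCircle(Q.astype('float32'))[0],1))
    return im
E
python3 -c "
from rim import *
rim()"
```

```text
t13.25 tcp [509.  190.1  58.9] yaw 0.1 F [ 0.3 -0.4 -1. ] w 47.0 M [-0.    0.01 -0.05]
nut top 118.7 under 82.7 flats 0 (w 46.0) ctr [508.5 190.4]
```

Call:
step_arm([
  [47.5,0,0,0,-3],
  [47.5,0,0,0,-4],
  [47.5,0,0,0,-4],
  [47.5,0,0,0,-4],
  [47.5,0,0,0,-4],
  [47.5,0,0,0,-4],
  [47.5,0,0,0,-4],
  [47.5,0,0,0,-3],
  [47.5,0,0,0,0],
])

```text
time_s: 14.05
eef_pos: [509.0, 190.1, 58.9]
tool_rot: [[0.0, 0.865, 0.503], [-0.0, 0.503, -0.865], [-1.0, 0.0, 0.0]]
ft_force: [0.4, -0.2, -0.5]
gripper_width: 47.8
```

```bash
python3 -c "
from rim import *
rim()"
```

```text
t14.05 tcp [509.  190.1  58.9] yaw 30.2 F [ 0.4 -0.2 -0.5] w 47.8 M [ 0.01  0.03 -0.  ]
nut top 118.7 under 82.7 flats 26 (w 46.2) ctr [508.  190.3]
```

Call:
step_arm([
  [47.5,0,0,0,-3],
  [47.5,0,0,0,-3],
  [47.5,0,0,0,-3],
  [47.5,0,0,0,-3],
  [47.5,0,0,0,-2],
  [47.5,0,0,0,0],
  [47.5,0,0,0,0],
])

```text
time_s: 14.68
eef_pos: [508.9, 190.1, 58.8]
tool_rot: [[-0.0, 0.72, 0.694], [-0.0, 0.694, -0.72], [-1.0, -0.0, -0.0]]
ft_force: [0.7, 0.1, 0.3]
gripper_width: 47.6
```

```bash
python3 -c "
from rim import *
rim()"
```

```text
t14.68 tcp [508.9 190.1  58.8] yaw 43.9 F [0.7 0.1 0.3] w 47.6 M [ 0.07 -0.03  0.02]
nut top 110.9 under 74.9 flats 46 (w 46.0) ctr [507.8 190.1]
```

The nut dropped about 8 mm, leaving its underside 15 mm below the crown, so the thread has dropped in. I'll lower the loose jaws a little and turn clockwise, following the nut down.

Call:
step_arm([
  [47.5,3,0,0,0],
  [47.5,3,0,0,0],
  [47.5,0,0,0,3],
  [47.5,0.3,0,0,4],
  [47.5,0.3,0,0,4],
  [47.5,0.3,0,0,4],
  [47.5,0.3,0,0,4],
  [47.5,0.3,0,0,4],
  [47.5,0.4,0,0,4],
  [47.5,0.4,0,0,4],
  [47.5,0.4,0,0,4],
  [47.5,0.3,0,0,3],
  [47.5,0,0,0,0],
  [47.5,0,0,0,0],
])

```text
time_s: 15.9
eef_pos: [508.8, 190.1, 49.4]
tool_rot: [[-0.001, 0.994, 0.107], [-0.0, 0.107, -0.994], [-1.0, -0.001, 0.0]]
ft_force: [0.2, 0.0, -0.2]
gripper_width: 47.2
```

```bash
python3 -c "
from rim import *
rim()"
```

```text
t15.90 tcp [508.8 190.1  49.4] yaw 6.1 F [ 0.2  0.  -0.2] w 47.2 M [ 0.02  0.01 -0.02]
nut top 107.5 under 71.5 flats 9 (w 45.8) ctr [508.2 190.4]
```

Call:
step_arm([
  [47.5,0,0,0,3],
  [47.5,0.3,0,0,4],
  [47.5,0.3,0,0,4],
  [47.5,0.3,0,0,4],
  [47.5,0.3,0,0,4],
  [47.5,0.4,0,0,4],
  [47.5,0.4,0,0,4],
  [47.5,0.4,0,0,4],
  [47.5,0.4,0,0,4],
  [47.5,0.4,0,0,4],
  [47.5,0.4,0,0,4],
  [47.5,0.4,0,0,4],
  [47.5,0.4,0,0,4],
  [47.5,0,0,0,4],
  [47.5,0,0,0,2],
  [47.5,0,0,0,0],
  [47.5,0,0,0,0],
])

```text
time_s: 17.37
eef_pos: [508.9, 190.1, 45.4]
tool_rot: [[-0.0, 0.632, -0.775], [0.0, -0.775, -0.632], [-1.0, -0.0, 0.0]]
ft_force: [0.0, 0.2, 0.2]
gripper_width: 47.5
```

```bash
python3 -c "
from rim import *
rim()"
```

```text
t17.37 tcp [508.9 190.1  45.4] yaw -50.8 F [0.  0.2 0.2] w 47.5 M [-0.01 -0.   -0.  ]
nut top 102.3 under 66.3 flats 12 (w 46.2) ctr [509.4 190.4]
```

The nut turned about 94° and its underside is 23.7 mm below the crown, within the 21–24 mm expected. I'll let go and retreat.

Call:
step_arm([
  [52,0,0,0,0],
  [60,0,0,0,0],
  [75,0,0,0,0],
  [80,0,0,0,0],
  [80,0,0,0,0],
  [80,0,0,0,0],
  [80,-5,0,0,0],
  [80,-15,0,0,0],
  [80,-25,0,0,0],
  [80,-30,0,0,0],
  [80,-30,0,0,0],
  [80,-20,0,0,0],
  [80,0,0,0,0],
  [80,0,0,0,0],
])

```text
time_s: 18.58
eef_pos: [509.7, 190.4, 172.5]
tool_rot: [[0.004, 0.63, -0.776], [0.001, -0.776, -0.63], [-1.0, 0.001, -0.003]]
ft_force: [0.3, -0.6, 0.2]
gripper_width: 80.1
```

```bash
python3 -c "
from rim import *
im=rim()
t,_,_=shot('side');save(np.hstack([im[:,60:460],cv2.resize(t[60:256,110:310],(392,384))]),'end.png')
a=cv2.imread('pics/side1.png')[...,::-1].astype(int)
for n,(x,y,w) in dict(jar=(217,215,16),cutter=(270,203,16),spat=(282,147,38)).items():print(n,abs(t[y-w:y+w,x-w:x+w].astype(int)-a[y-w:y+w,x-w:x+w]).mean())"
```

```text
t18.58 tcp [509.7 190.4 172.5] yaw -50.9 F [ 0.3 -0.6  0.2] w 80.1 M [-0.04  0.02  0.  ]
nut top 102.3 under 66.3 flats 12 (w 46.3) ctr [509.9 190.4]
jar 1.3606770833333333
cutter 1.3522135416666667
spat 1.4616805170821792
```

View pics/end.png

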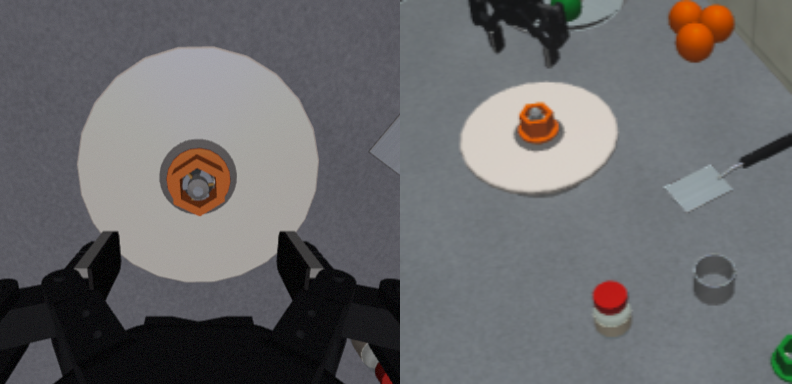

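The picture shows the nut sitting level on the stud at (198,182), with the jaws clear of it. The jar, cutter and spatula have not moved.

```bash
python3 -c "
from cell import ctrl
print(ctrl.sign_off())"
```

```text
the job is handed in; nothing more can be done
None
```

The orange nut is started on the stud and caught about a quarter turn down its thread. I signed off at about 18.6 s on the robot's clock.

- **Picking up:** My first try closed on air, because the fingertips end about 38 mm behind the stated TCP when the jaws are near the nut's width. Both the wrist and side cameras showed this, so I reopened, went lower and gripped the nut at 45.9 mm.
- **Setting down and backing off:** I set the nut on the plain crown and let it turn in loose jaws. At about 44° anticlockwise its underside had dropped from 82.7 to 74.9 mm.
- **Turning clockwise:** It then turned about 94° clockwise and ran down to 66.3 mm, which is 23.7 mm below the crown (21 to 24 expected). While the nut was being set on the stud and turned, every force reading stayed at about 1 N, which is sensor noise; readings came only at the end of each move.
- **Last checks:** After I let go, the nut kept the same height and angle and sat level, with the gripper well clear. The side camera showed no change around the jar, cutter or spatula.

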